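# Slide the small filter out of the cluster and fit it on the camera

## Task

The small round filter in the tray, the only one that fits the camera, is hemmed in by the larger filters and the tray's lip: press a closed fingertip on its metal rim, with a light force of roughly 5 N and never as much as 15 N, and slide it along the tray floor, without lifting it, until it lies about 3 cm clear of every other filter. Then pick it up by its rim and lay it flat and fully home in the round holder on top of the camera, setting it down gently, and let go. Keep off its glass, and leave the other filters and the other things on the bench where they are.

Things in the scene. Friction and masses are not known exactly. Their poses are not given: they have to be found in the camera images.
- tray: Grey plastic tray, fixed: 228 (x) by 268 (y) by 14 mm. Floor 220 by 260 mm, its face 4 mm above the origin; lip all round 4 mm thick, 10 mm above the floor. Origin: centre of the underside, on the bench. Filters lie against the lip at the +x side; the floor towards -x is empty. Filters slide easily on it (friction about 0.25); fingertips grip their rims better than that.
- filter_mid (a point): Centre (half-way up) of the small filter, to be fitted: flat black disc with a metal rim, 50 mm across, 12 mm thick, about 55 g, loose. z up. It lies flat on the tray floor, touching the tray's +x lip and a larger filter on its +y and -y side (tray axes), so no finger fits beside or behind it. The way along the tray's -x is a straight open lane.
- filter: The same small filter; origin at the centre of its underside, z up. Its rim is 8 mm wide (17 to 25 mm off the centre), flat on top, 12 mm above the tray floor; the glass inside lies 3 mm lower. Disc and tray are rigid: a fraction of a millimetre too low means many newtons.
- filter_glass: The glass of the small filter, 34 mm across, 3 mm below the top of the rim; origin at the centre of the filter's underside. Not to be touched.
- big_a_mid (a point): Larger filter: flat black metal-rimmed disc, 62 mm across, 12 mm thick, about 85 g, loose, flat on the tray floor; touches the small filter on its +y side (tray axes). its position is the centre of the disc, half-way up; z axis up.
- big_b_mid (a point): Larger filter: flat black metal-rimmed disc, 62 mm across, 12 mm thick, about 85 g, loose, flat on the tray floor; touches the small filter on its -y side (tray axes). its position is the centre of the disc, half-way up; z axis up.
- big_c_mid (a point): Larger filter: flat black metal-rimmed disc, 62 mm across, 12 mm thick, about 85 g, loose, flat on the tray floor; touches big_a on its -x side (tray axes), to the +y side of the lane. its position is the centre of the disc, half-way up; z axis up.
- big_d_mid (a point): Larger filter: flat black metal-rimmed disc, 62 mm across, 12 mm thick, about 85 g, loose, flat on the tray floor; touches big_b on its -x side (tray axes), to the -y side of the lane. its position is the centre of the disc, half-way up; z axis up.
- jack: Lab jack, steel, 120 (x) by 100 mm and 70 mm high, with a green circuit board camera on it, lens pointing straight up. Fixed. Origin: centre of its underside, on the bench.
- holder: Aluminium filter holder on top of the camera's lens: a round cup, 67 mm across and 12 mm high, its rim 133 mm above the bench. Its bore is 54 mm across and 6 mm deep, with a flat ledge at the bottom on which the filter rests; a seated filter stands 6 mm proud of the cup. Origin: centre of its underside (121 mm above the bench), z axis up. Fixed to the jack.
- seat (a point): Centre of the ledge at the bottom of the holder's bore, 127 mm above the bench: the centre of the filter's underside belongs here.
- lightmeter: Handheld light meter, black, 58 by 125 by 40 mm with a white dome, loose on the bench; bystander. Origin: centre of its underside.
- lens: Small camera lens standing on end, 44 mm across, 44 mm high, loose on the bench; bystander. Origin: centre of its underside.
- driver: Screwdriver, 160 mm long, loose on the bench; bystander.
- lenscap: Black lens cap, 52 mm across, 9 mm thick, loose on the bench; bystander. Origin: centre of its underside.
Things that resemble listed ones, but are neither listed nor needed, are in the scene too. What is shaped like the filter but green is not meant. Several things have the shape of the jack; the one meant has the colours described above.

How it is judged:
On the way, in this order (a step that is already met when the one before it is completed fails the run):
1. the small filter, lying flat on the tray floor, is at least 20 mm clear of every other filter (horizontal distance between filter_mid and big_a_mid above 0.076 m and horizontal distance between filter_mid and big_b_mid above 0.076 m and horizontal distance between filter_mid and big_c_mid above 0.076 m and horizontal distance between filter_mid and big_d_mid above 0.076 m and z of filter in the frame of tray below 0.006 m and angle between filter's own z axis and vertical below 0.08 rad), for 0.2 s.
2. the small filter is lifted off the tray floor (z of filter in the frame of tray above 0.02 m), for 0.1 s.
At the end, for the whole second after the job is handed in: The small filter lies flat (within 3 degrees) and at rest in the bore of the holder on the camera, its underside on the ledge within 1.5 mm and centred within 4 mm; every larger filter is within 6 mm of where it began (horizontal distance between filter and seat below 0.004 m and z of filter in the frame of seat between -0.0015 and 0.0015 m and angle between filter's own z axis and vertical below 0.05 rad and linear speed of filter below 0.01 m/s and distance of each of big_a_mid, big_b_mid, big_c_mid, big_d_mid from where it was at the start of the episode below 0.006 m); the robot touches nothing.
It fails at once if a larger filter is moved more than 6 mm, or another thing on the bench more than 20 mm (distance of any of big_a_mid, big_b_mid, big_c_mid, big_d_mid from where it was at the start of the episode above 0.006 m or distance of any of lightmeter, lens, driver, lenscap from where it was at the start of the episode above 0.02 m).
It fails at once if the small filter is pressed on the tray with more than 15 N before it lies 20 mm clear of the others (contact force between filter and tray above 15 N and (horizontal distance between filter_mid and big_a_mid below 0.076 m or horizontal distance between filter_mid and big_b_mid below 0.076 m or horizontal distance between filter_mid and big_c_mid below 0.076 m or horizontal distance between filter_mid and big_d_mid below 0.076 m)).
It fails at once if the small filter is lifted more than 4 mm off the tray floor while it is still among the other filters (z of filter in the frame of tray between 0.008 and 0.02 m and (horizontal distance between filter_mid and big_a_mid below 0.066 m or horizontal distance between filter_mid and big_b_mid below 0.066 m or horizontal distance between filter_mid and big_c_mid below 0.066 m or horizontal distance between filter_mid and big_d_mid below 0.066 m)).
It fails at once if the fingers touch the glass (more than 0.5 N) (contact force between the fingers and filter_glass above 0.5 N).
It fails at once if the small filter is pressed on the holder with more than 20 N (contact force between filter and holder above 20 N).
It also fails if it takes over 69 s, if anything falls off the work surface, if the arm or the gripper's body presses on something with over 40 N, if the wrist force passes 120 N, or if a joint passes its speed limit or range.

## Robot

A 6-joint arm with a two-finger parallel gripper is mounted at the origin on the work surface. World frame = base frame: x ahead of the robot, y to its left, z up, the work surface at z = 0. Lengths are in m, angles in rad, forces in N, time in s.
With the tool pointing down it reaches from about 0.35 to 0.85 m from the base axis. Payload 8.1 kg.
Tool frame: the origin (TCP) lies at the very end of the fingers, on their centre line; the grasp point (between the pads) lies 19 mm behind it; z points along the fingers, y is the line along which they close (so a half turn about z gives the same grasp; the last joint's range is limited). The gripper opens to 93 mm and grips with 3 to 60 N. Pads are 15 mm wide; open, the fingers measure 128 mm over their backs; the gripper's body (75 mm by 188 mm) begins 65 mm behind the grasp point.
Start: joints at [-1.297, 0.13, 1.488, -0, 1.523, -0.085], TCP at [0.211, -0.562, 0.219] pointing down, gripper open.
Joint ranges: [-2.96, 2.96], [-0.89, 2.26], [0.02, 2.5], [-1.34, 4.48], [0, 2.73], [-2.66, 2.66]. Speed limits (rad/s): [2.39, 2.39, 2.79, 3.14, 3.14, 3.14].

## Interface

Orientations are given as a rotation vector (axis times angle).
In Python, from plant import robot gives the robot as it stands. The module is installed in compiled form; this text tells all that it offers.
- The arm moves only by the tool play_rows, never from a script. Its argument "increments" is text: rows parted by semicolons, each of 5 numbers parted by spaces: the shift along the tool's x, y, z in mm, then the turn about the tool's z in degrees, then the closure, from -1 (fully open) to 1 (shut). In form: dx dy dz yaw claw; .... A call has 1 to 20 rows; each row is the pose to reach, as a shift and turn from the pose commanded when the call began, along the tool's axes at that moment; what a row does not reach only later rows make up. A row lasts 1/10 s, in which the tool goes at most 50 mm and 8.59 degrees, less where a joint would pass 70% of its speed; a pose out of reach is approached as far as the arm can. A call with a gripper value outside its range is refused whole. The fingers move at their own pace and stop on an object; "force" is the grip in N (left out, the last holds). Time passes only in rows, so rows that repeat a pose let the fingers close. It gives the time, the measured TCP pose, the force, the opening and the grip force at its end, in the units of the state.
- robot.read_state(): the state, without advancing time (a new reading comes with each control period).
- robot.read_camera(name): name is "scene" or "top" or "wrist"; returns the picture (420x560x3 uint8, blue, green, red); there is no depth.
- robot.calibration(name): a dict with "vertical_fov" (degrees; the focal length in pixels is half the picture's height over the tangent of half this angle, whatever the lens; pixels are square), "cx", "cy" (the principal point, pixels), "rvec" (rotation vector, rad) and "tvec" (3), from world to camera coordinates, as OpenCV has them. Camera axes: x right, y down, z forward; pixel columns grow to the right and rows downward; lengths in m; the calibration is good to about 2 mm. A picture is of the moment at which its call begins: read the wrist's pose just before it. calibration takes no time and is no camera call; for the wrist camera it gives the pose at the moment of the call.
- robot.close_job(): hands the job in; it is judged then, once.
Trained networks look in the newest picture that a camera, given by its name, has taken for a name from the list of things; names that differ only in an ending like _2 or _b are one class to them, and where a whole thing is asked for, a point or a joint stands for the part that bears it (a point fixed in the world has none). Each returns a list of dicts, best first, with "conf" (0 to 1); they miss things now and then, are a little off and sometimes report something else, mostly with a low value. They report only what shows in the picture. A call takes as long as a camera call. They do not tell look-alikes from the thing itself.
- robot.recognise(camera, query): "centre" ([x, y, z] in m, in world coordinates, good to about 4 mm: the middle of the surface that is visible of it).
- robot.regions_of(camera, query): "pixels" (420x560 bool, what is visible of it).
- robot.landmark_of(camera, query): "centre" ([x, y, z] in m, in world coordinates, good to about 4 mm: a listed point, or the origin of a listed thing).
The state is a dict: "t": time; "q": joint angles; "dq": joint speeds; "joint_torque": joint torques, N m; "tool_pos": TCP position; "orientation": TCP orientation; "force": force on the tool from outside, world axes, zero at the start; "wrist_torque": the same for the moment, N m; "opening": finger opening in m; "gripper_force": force on a finger pad.
Only numpy, scipy, OpenCV 4.12 (cv2) and the standard library are available. Lean on these libraries where they do the work, as an engineer would, in place of code of your own. Each camera call takes 0.05 s, during which the arm holds its last target. There are 200 camera calls.

## Working session

There is one attempt and no reset: what is moved stays moved. The work goes in short steps, Python scripts to look and compute and a tool call to move; the robot and the scene stay as the last step left them, time stands still between calls to the robot, and variables do not carry over. Pictures are saved under pics/ and viewed, at most 11 in all, crops included, and the job is handed in when it is done.

Besides the shell and the picture viewer there is one more tool, called in YAML: its name, and indented under it one key for each argument. play_rows: Moves the arm, as the interface text tells. Its arguments: {"type":"object","properties":{"increments":{"type":"string"},"force":{"type":"number"}},"required":["increments"]}

```bash
mkdir -p pics; cat > h.py <<'E'
from plant import robot
import numpy as np, cv2
def cal(n):
    c=robot.calibration(n); f=210/np.tan(np.radians(c["vertical_fov"])/2)
    K=np.array([[f,0,c["cx"]],[0,f,c["cy"]],[0,0,1]])
    R=cv2.Rodrigues(np.array(c["rvec"],float))[0]; return K,R,np.array(c["tvec"],float).ravel()
def onplane(C,uv,z):
    K,R,t=C; d=R.T@np.linalg.inv(K)@np.array([uv[0],uv[1],1.]); o=-R.T@t
    return o+d*(z-o[2])/d[2]
def proj(C,p):
    K,R,t=C; q=K@(R@np.asarray(p)+t); return q[:2]/q[2]
E
python3 - <<'E'
from h import *
s=robot.read_state(); print(s)
for n in("scene","top"):
    cv2.imwrite(f"pics/{n}0.png",robot.read_camera(n)); c=robot.calibration(n); print(n,c)
for n in ("top","scene"):
  for q in("tray","filter_mid","big_a_mid","holder","seat","jack"):
    print(n,q,[(np.round(r["centre"],4).tolist(),round(r["conf"],2)) for r in robot.landmark_of(n,q)])
print(robot.read_state()["t"])
E
```

```text
{'t': 0.0, 'q': array([-1.29740044e+00,  1.31150129e-01,  1.48926519e+00,  8.73668522e-06,
        1.52299683e+00, -8.54073543e-02]), 'dq': array([ 0.00090184,  0.00057123,  0.00052249, -0.00050254,  0.00109196,
        0.00141923]), 'joint_torque': array([-1.55090660e-03, -5.59846616e+01, -4.91763675e+01,  7.65927136e-02,
        3.58500460e-02, -1.20536365e-04]), 'tool_pos': array([ 0.21055956, -0.56123869,  0.21760178]), 'orientation': array([-3.08938903e+00, -5.60264363e-01,  2.54451421e-04]), 'force': array([ 0.0178949 ,  0.69391675, -0.41603616]), 'wrist_torque': array([ 0.01412756,  0.0079187 , -0.02563135]), 'gripper_force': 0.0, 'opening': 0.09280023519465802}
scene {'vertical_fov': 49.4093210876603, 'cx': 280.1347568565168, 'cy': 201.3452915135515, 'rvec': array([ 2.23999462,  0.96212039, -0.3795693 ]), 'tvec': array([-0.36373273, -0.21545395,  1.81670203])}
top {'vertical_fov': 50.457338846605744, 'cx': 286.41736247546896, 'cy': 207.66953951583122, 'rvec': array([ 2.11641042, -2.12979557,  0.17192383]), 'tvec': array([0.009717  , 0.5646052 , 1.08110698])}
top tray [([0.554
[... 257 characters left out ...]
 0.12], 0.89), ([0.5588, -0.1646, 0.122], 0.81), ([0.6461, 0.1382, 0.0116], 0.75)]
top seat [([0.5595, -0.161, 0.1277], 0.8), ([0.5545, 0.1727, 0.0005], 0.6), ([0.6641, -0.3567, 0.1274], 0.56)]
top jack [([0.5596, -0.1591, 0.0005], 0.77), ([0.6153, 0.2465, 0.0079], 0.37)]
scene tray [([0.5569, 0.1745, 0.0006], 0.83)]
scene filter_mid [([0.7573, 0.056, 0.0055], 0.73), ([0.631, 0.1911, 0.0092], 0.72)]
scene big_a_mid [([0.6283, 0.1926, 0.0041], 0.58), ([0.616, 0.2438, 0.006], 0.56)]
scene holder [([0.6644, -0.361, 0.1192], 0.79), ([0.5579, -0.1622, 0.1209], 0.59)]
scene seat [([0.5612, -0.1598, 0.1265], 0.73), ([0.6657, -0.3611, 0.1261], 0.59)]
scene jack [([0.5552, -0.1611, 0.0063], 0.8)]
0.7
```

```bash
python3 -c "
import cv2
a=cv2.imread('pics/top0.png');cv2.imwrite('pics/top0b.png',cv2.resize(a,(800,600)))"
```

```text
(no output)
```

View pics/top0b.png

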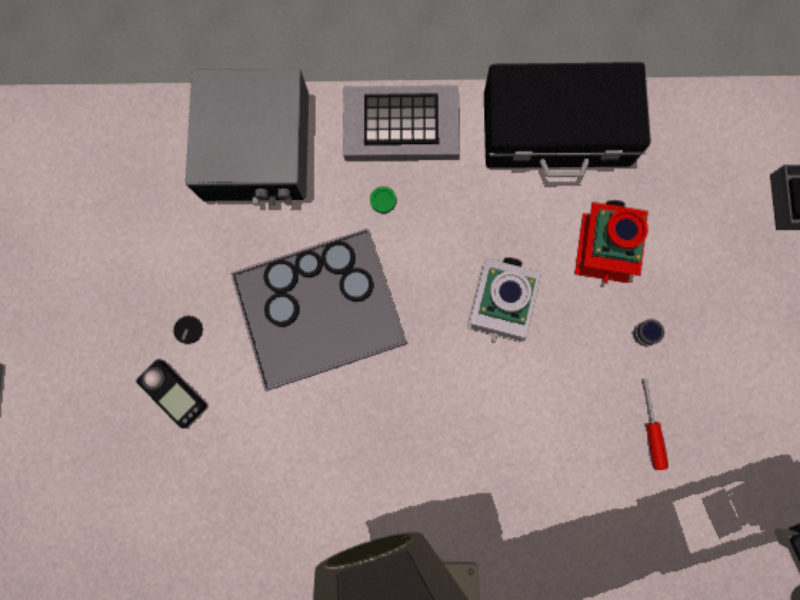

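View pics/scene0.png

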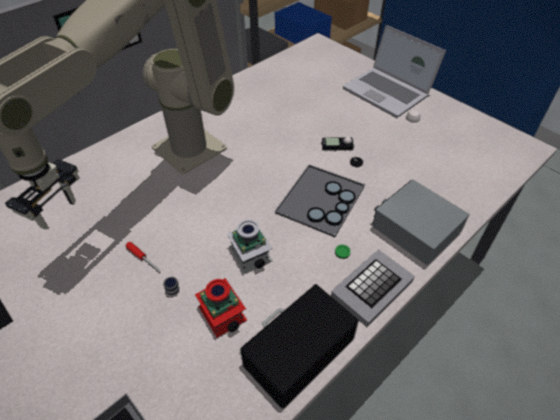

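The top picture shows the tray with the small filter at about (308,264) of 800x600 and the four larger ones round it. The silver jack with the wanted holder is at (510,292), and the red jack and green disc are decoys. The scene picture agrees. Next I work out the move to a hover above the filter.

```bash
cat >> h.py <<'E'
def tool():
    s=robot.read_state(); return np.array(s["tool_pos"]),cv2.Rodrigues(np.array(s["orientation"]))[0]
def shift(target):
    p,R=tool(); return np.round(R.T@(np.asarray(target)-p)*1000,1)
def yawto(a): # deg turn about tool z so tool y lies along world angle a (mod 180)
    p,R=tool(); v=np.array([np.cos(np.radians(a)),np.sin(np.radians(a)),0]); w=R.T@v
    d=np.degrees(np.arctan2(-w[0],w[1])); return (d+90)%180-90
E
python3 - <<'E'
from h import *
C=cal("top")
cs=[onplane(C,(np.array(p)*0.7),0.014) for p in[(234,273),(368,231),(407,344),(267,389)]]
print(np.round(cs,3)); 
for a,b in((0,1),(3,2)):
    d=cs[a]-cs[b]; print("tray yaw",np.degrees(np.arctan2(d[1],d[0]))-90)
for q,z in(("filter_mid",.016),("big_a_mid",.016)):
  for r in robot.regions_of("top",q):
    v,u=np.nonzero(r["pixels"]); print(q,r["conf"],len(u),u.mean(),v.mean(),onplane(C,(u.mean(),v.mean()),z).round(4))
p,R=tool();print(R.round(3)); print(shift([.57,.15,.27]),yawto(107))
E
```

```text
[[0.618 0.331 0.014]
 [0.696 0.083 0.014]
 [0.484 0.011 0.014]
 [0.405 0.262 0.014]]
tray yaw 17.50539980994482
tray yaw 17.49480858288895
filter_mid 0.85 268 267.7014925373134 138.96641791044777 [0.7587 0.056  0.016 ]
filter_mid 0.79 286 215.87762237762237 184.12937062937064 [0.6353 0.1929 0.016 ]
big_a_mid 0.84 438 196.43607305936072 192.62328767123287 [0.6128 0.2438 0.016 ]
big_a_mid 0.31 467 236.63169164882228 179.4646680942184 [0.6475 0.1381 0.016 ]
big_a_mid 0.23 1240 119.9258064516129 274.64112903225805 [0.3998 0.4338 0.016 ]
[[ 0.936  0.351  0.   ]
 [ 0.351 -0.936 -0.   ]
 [ 0.     0.    -1.   ]]
[ 586.4 -540.3  -51.4] 3.5578220088904686
```

play_rows:
  increments: "0 0 -50 0 1; 35 -34 -51 1 1; 71 -68 -51 2 1; 107 -102 -51 3 1; 143 -135 -51 3 1; 179 -168 -51 3 1; 215 -201 -51 3 1; 251 -234 -51 3 1; 287 -267 -51 3 1; 323 -300 -51 3 1; 359 -333 -51 3 1; 395 -366 -51 3 1; 431 -399 -51 3 1; 467 -432 -51 3 1; 503 -465 -51 3 1; 539 -498 -51 3 1; 570 -525 -51 3 1; 586 -540 -51 3 1; 586 -540 -51 3 1; 586 -540 -51 3 1"
  force: 30

```text
t: 2.8
tool_pos: [0.5696, 0.1496, 0.2693]
orientation: [3.104, 0.481, -0.001]
force: [-0.7, -0.6, 0.2]
opening: 0.0005
gripper_force: 0.0
```

```bash
cat > look.py <<'E'
from h import *
import sys
s=robot.read_state(); print(s["t"],s["tool_pos"].round(4),s["dq"].round(3),s["force"].round(2),s["opening"])
im=robot.read_camera("wrist"); C=cal("wrist"); n=sys.argv[1]
cv2.imwrite(f"pics/{n}.png",im); np.savez(f"pics/{n}.npz",K=C[0],R=C[1],t=C[2])
for q in sys.argv[2:]:
    q,z=q.split(":")
    print(q,"lm",[(np.round(r["centre"],4).tolist(),round(r["conf"],2)) for r in robot.landmark_of("wrist",q)])
    for r in robot.regions_of("wrist",q):
        v,u=np.nonzero(r["pixels"]); (cx,cy),ra=cv2.minEnclosingCircle(np.c_[u,v].astype(np.float32))
        print("  reg",round(r["conf"],2),len(u),np.round([u.mean(),v.mean(),cx,cy,ra],1),onplane(C,(cx,cy),float(z)).round(4),onplane(C,(u.mean(),v.mean()),float(z)).round(4))
E
python3 look.py w1 filter_mid:.016 big_a_mid:.016; python3 -c "
from h import *; p,R=tool(); print(R.round(3))"
```

```text
2.8 [0.5696 0.1496 0.2693] [-0.026 -0.024  0.018 -0.003  0.002 -0.003] [-0.67 -0.64  0.2 ] 0.0004822370888564392
filter_mid lm [([0.6374, 0.1942, 0.0124], 0.86), ([0.7598, 0.0562, 0.0056], 0.74), ([0.5964, 0.1044, 0.0096], 0.25)]
  reg 0.69 1555 [397.7  57.2 398.   57.5  24. ] [0.7581 0.0565 0.016 ] [0.7584 0.0569 0.016 ]
  reg 0.63 1267 [261.7 121.7 262.  121.4  20.7] [0.6368 0.1925 0.016 ] [0.6364 0.1928 0.016 ]
big_a_mid lm [([0.6121, 0.2491, 0.0076], 0.62), ([0.6376, 0.193, 0.013], 0.35)]
  reg 0.65 1956 [218.5 126.8 218.1 127.1  25.7] [0.6129 0.2445 0.016 ] [0.6134 0.2441 0.016 ]
[[ 0.954  0.3    0.   ]
 [ 0.3   -0.954 -0.   ]
 [ 0.     0.    -1.   ]]
```

View pics/w1.png

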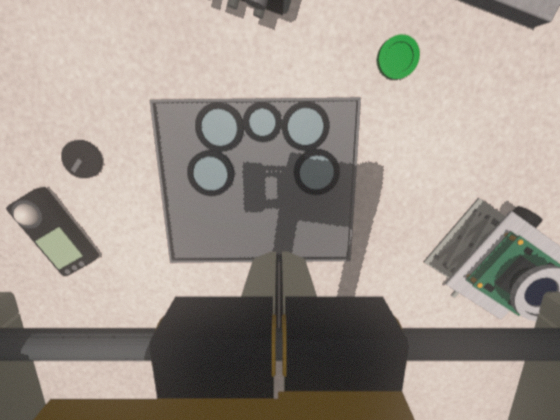

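The wrist picture shows the tray squarely. The small filter is at (262,121), with big ones at (218,127), (305,126), (211,173) and (317,171). The fingertips are at about (279,260). Next I go lower, in front of the filter.

```bash
python3 -c "
from h import *
print(shift([.6147,.1857,.08]),yawto(107.5))"
```

```text
[ 54.1 -22.  190. ] -0.024151233810357553
```

play_rows:
  increments: "13 -5 45 0 1; 26 -11 90 0 1; 39 -16 135 0 1; 50 -20 170 0 1; 54 -22 190 0 1; 54 -22 190 0 1; 54 -22 190 0 1; 54 -22 190 0 1"

```text
t: 3.85
tool_pos: [0.616, 0.1866, 0.0822]
orientation: [-3.105, -0.479, -0.005]
force: [0.8, -0.6, -0.3]
opening: 0.0002
gripper_force: 0.0
```

```bash
python3 look.py w2 filter_mid:.016 big_a_mid:.016; python3 - <<'E'
from h import *
a=np.load("pics/w2.npz");C=(a["K"],a["R"],a["t"]);p,R=tool()
print("tip proj",proj(C,p), "tip+-7.5x",proj(C,p+R[:,0]*.0075),proj(C,p-R[:,0]*.0075),"cam",(-C[1].T@C[2]).round(3))
E
```

```text
3.85 [0.616  0.1866 0.0822] [ 0.002 -0.008 -0.003 -0.    -0.006 -0.   ] [ 0.81 -0.63 -0.31] 0.00016549624392215407
filter_mid lm [([0.6359, 0.193, 0.014], 0.64)]
  reg 0.71 4789 [512.1  95.2 511.   93.5  43.7] [0.7601 0.0624 0.016 ] [0.7593 0.0611 0.016 ]
  reg 0.65 3359 [277.9 201.  278.2 201.   33.3] [0.6372 0.1937 0.016 ] [0.6372 0.1939 0.016 ]
big_a_mid lm [([0.6131, 0.2474, 0.0079], 0.8), ([0.632, 0.1872, 0.0041], 0.48)]
  reg 0.61 4937 [206.3 208.4 206.5 207.6  40.7] [0.6154 0.245  0.016 ] [0.6148 0.245  0.016 ]
tip proj [277.85859464 266.54387807] tip+-7.5x [277.85960694 254.96520388] [277.85760635 277.84778918] cam [0.696 0.212 0.25 ]
```

View pics/w2.png

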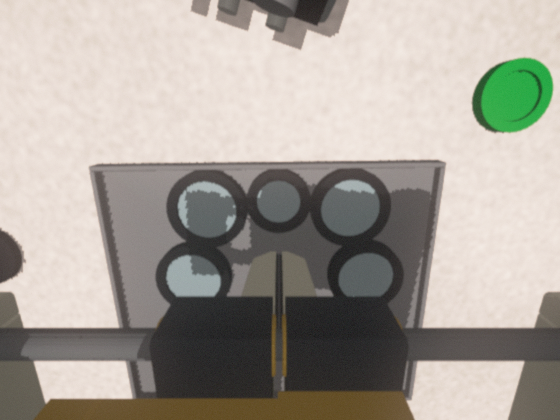

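```bash
cat >> h.py <<'E'
def load(n): a=np.load(f"pics/{n}.npz"); return a["K"],a["R"],a["t"]
def tri(obs):
    P=[C[0]@np.c_[C[1],C[2]] for C,_ in obs]
    A=np.vstack([np.outer(u,p[2])-p[:2] for p,(_,u) in zip(P,obs)]); v=np.linalg.svd(A)[2][-1]; return v[:3]/v[3]
E
python3 - <<'E'
from h import *
a,b=load("w1"),load("w2");T=cal("top")
print("small",tri([(a,(261.8,121.5)),(b,(278,201))]).round(4), tri([(a,(261.8,121.5)),(b,(278,201)),(T,(215.9,184.1))]).round(4))
print("bigA",tri([(a,(218.3,127)),(b,(206.4,208))]).round(4))
for n,u in(("B",(350,207)),("C",(194,276)),("D",(365,275))): print(n,onplane(b,u,.016).round(4))
# centre of filter rel. in tray axes
f=np.array([.637,.1933]);th=np.radians(17.5);X=np.array([np.cos(th),np.sin(th)])
t=f-.023*X; print(shift([*t,.03]),yawto(107.5))
E
```

```text
small [0.6364 0.1932 0.012 ] [0.6363 0.1933 0.0123]
bigA [0.6124 0.2458 0.0081]
B [0.6495 0.1392 0.016 ]
C [0.5548 0.2409 0.016 ]
D [0.5985 0.1059 0.016 ]
[-0.5  0.4 51.1] 0.051734983578029414
```

play_rows:
  increments: "-0.5 0.4 20 0 1; -0.5 0.4 40 0 1; -0.5 0.4 52 0 1; -0.5 0.4 57 0 1; -0.5 0.4 57 0 1; -0.5 0.4 57 0 1; -0.5 0.4 57 0 1"

```text
t: 4.8
tool_pos: [0.6152, 0.1866, 0.0239]
orientation: [-3.105, -0.48, -0.003]
force: [0.3, -0.6, -0.7]
opening: 0.0007
gripper_force: 0.0
```

```bash
python3 look.py w3 filter_mid:.016; python3 - <<'E'
from h import *
s=robot.read_state(); print(s["tool_pos"],s["force"])
a=load("w3");p,R=tool()
print("tip proj",proj(a,p),proj(a,p+R[:,0]*.0075))
im=cv2.imread("pics/w3.png"); cv2.imwrite("pics/w3c.png",cv2.resize(im[130:330,180:380],None,fx=3,fy=3))
E
```

```text
4.8 [0.6152 0.1866 0.0239] [ 0.    -0.003  0.     0.001 -0.001 -0.   ] [ 0.29 -0.61 -0.68] 0.0006726723055633956
filter_mid lm [([0.636, 0.1919, 0.011], 0.66)]
  reg 0.6 4959 [278.1 221.2 278.3 224.3  42.3] [0.6375 0.1937 0.016 ] [0.6393 0.1944 0.016 ]
  reg 0.59 1643 [548.2  95.5 557.5  92.5  40.5] [0.7508 0.0771 0.016 ] [0.7481 0.0809 0.016 ]
[0.61483909 0.18645802 0.0234802 ] [-0.36548487  0.4424129  -0.26866875]
tip proj [278.45938914 266.6215872 ] [278.4732665  254.98532265]
```

View pics/w3c.png

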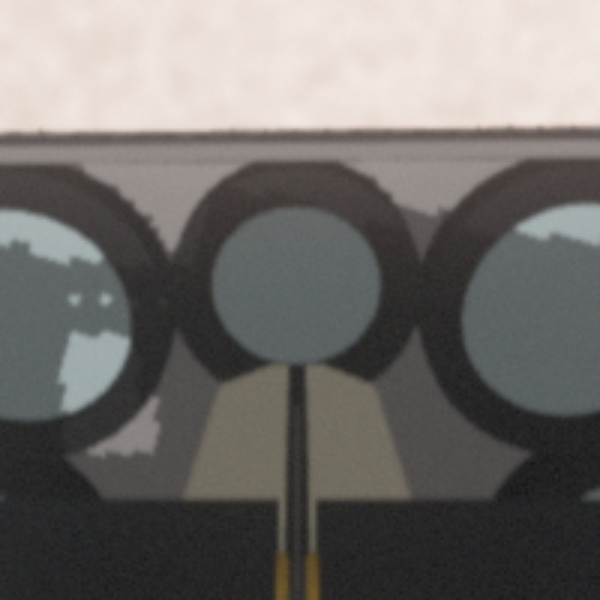

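The crop shows the closed tips (at about (295,365)) centred in front of the small filter, their front edge right at the inner edge of the rim. I back off 2.5 mm and descend.

play_rows:
  increments: "-2.5 0 2 0 1; -2.5 0 4 0 1; -2.5 0 5.5 0 1; -2.5 0 5.5 0 1; -2.5 0 5.5 0 1"

```text
t: 5.45
tool_pos: [0.6118, 0.1856, 0.017]
orientation: [-3.105, -0.479, 0.0]
force: [0.3, 0.6, -0.2]
opening: 0.0008
gripper_force: 0.0
```

play_rows:
  increments: "0 0 0.5 0 1; 0 0 0.5 0 1; 0 0 0.5 0 1"

```text
t: 5.75
tool_pos: [0.6119, 0.1856, 0.0167]
orientation: [-3.105, -0.479, -0.0]
force: [-0.1, -0.2, -0.5]
opening: 0.0004
gripper_force: 0.0
```

play_rows:
  increments: "0 0 0.5 0 1; 0 0 0.5 0 1; 0 0 0.5 0 1"

```text
t: 6.05
tool_pos: [0.6121, 0.1856, 0.0164]
orientation: [-3.105, -0.479, -0.001]
force: [-0.1, -0.0, 1.0]
opening: 0.0002
gripper_force: 0.8
```

play_rows:
  increments: "0 0 0.2 0 1; 0 0 0.2 0 1; 0 0 0.2 0 1"

```text
t: 6.35
tool_pos: [0.6121, 0.1856, 0.0163]
orientation: [-3.105, -0.48, -0.001]
force: [-1.3, -0.8, 4.5]
opening: 0.0003
gripper_force: 2.4
```

```bash
python3 -c "
from h import *
for i in range(6):
    s=robot.read_state(); print(s['t'],s['tool_pos'].round(4),s['force'].round(2),s['gripper_force']); robot.read_camera('top')"
```

```text
6.35 [0.6121 0.1856 0.0163] [-1.34 -0.81  4.52] 2.4049907589471786
6.4 [0.6121 0.1856 0.0163] [-0.56 -0.62  5.8 ] 2.5763900787505634
6.45 [0.6121 0.1856 0.0163] [-1.7   0.27  4.9 ] 2.684843332324478
6.5 [0.6121 0.1856 0.0163] [-1.34 -0.7   4.79] 2.668372354192199
6.55 [0.6121 0.1856 0.0163] [-1.47 -0.78  5.58] 2.6716293952527614
6.6 [0.6121 0.1856 0.0163] [-1.14 -1.67  5.13] 2.67173515418917
```

play_rows:
  increments: "-1 0 0 0 1; -2.5 0 0 0 1; -4 0 0 0 1; -6 0 0 0 1; -8 0 0 0 1"

```text
t: 7.15
tool_pos: [0.6045, 0.1832, 0.0163]
orientation: [-3.105, -0.479, -0.001]
force: [0.9, -0.1, 5.6]
opening: 0.0007
gripper_force: 2.6
```

```bash
python3 look.py w4 filter_mid:.016
```

```text
7.15 [0.6045 0.1832 0.0163] [-0.002 -0.048  0.063  0.    -0.012 -0.002] [ 0.92 -0.11  5.64] 0.0007158868728690882
filter_mid lm [([0.629, 0.1894, 0.0137], 0.87), ([0.5538, 0.2411, 0.0099], 0.67)]
  reg 0.8 5647 [278.2 219.2 278.1 222.5  44.9] [0.6301 0.1916 0.016 ] [0.632  0.1921 0.016 ]
  reg 0.63 478 [555.   76.7 558.5  75.5  29.5] [0.7445 0.0835 0.016 ] [0.7435 0.0848 0.016 ]
```

The filter follows the fingertip. I carry on in stages, checking the force each time.

play_rows:
  increments: "-2 0 0 0 1; -4 0 0 0 1; -7 0 0 0 1; -10 0 0 0 1; -13 0 0 0 1; -16 0 0 0 1; -18 0 0 0 1; -20 0 0 0 1; -20 0 0 0 1"

```text
t: 8.2
tool_pos: [0.5851, 0.1771, 0.0163]
orientation: [-3.105, -0.479, -0.001]
force: [0.9, -0.0, 6.8]
opening: 0.0003
gripper_force: 3.1
```

play_rows:
  increments: "-2 0 0 0 1; -4 0 0 0 1; -7 0 0 0 1; -10 0 0 0 1; -13 0 0 0 1; -16 0 0 0 1; -18 0 0 0 1; -20 0 0 0 1; -20 0 0 0 1"

```text
t: 9.1
tool_pos: [0.5661, 0.1711, 0.0163]
orientation: [-3.105, -0.479, -0.001]
force: [-0.5, 0.1, 5.6]
opening: 0.0003
gripper_force: 3.1
```

```bash
python3 look.py w5 filter_mid:.016
```

```text
9.1 [0.5661 0.1711 0.0163] [ 0.001  0.002 -0.004 -0.     0.002  0.   ] [-0.46  0.07  5.6 ] 0.00029492403196079047
filter_mid lm [([0.5914, 0.1766, 0.015], 0.58)]
  reg 0.82 5626 [278.2 219.4 278.5 222.2  44.8] [0.5922 0.1793 0.016 ] [0.5938 0.18   0.016 ]
```

play_rows:
  increments: "-2 0 0 0 1; -5 0 -0.03 0 1; -9 0 -0.03 0 1; -13 0 -0.03 0 1; -17 0 -0.03 0 1; -21 0 -0.03 0 1; -25 0 -0.03 0 1; -28 0 -0.03 0 1; -30 0 -0.03 0 1; -30 0 -0.03 0 1"

```text
t: 10.25
tool_pos: [0.5374, 0.162, 0.0163]
orientation: [-3.105, -0.479, -0.001]
force: [0.3, -0.2, 6.4]
opening: 0.0005
gripper_force: 3.3
```

play_rows:
  increments: "-2 0 0 0 1; -5 0 0 0 1; -9 0 0 0 1; -13 0 0 0 1; -17 0 0 0 1; -21 0 0 0 1; -25 0 0 0 1; -28 0 0 0 1; -30 0 0 0 1; -30 0 0 0 1"

```text
t: 11.25
tool_pos: [0.5088, 0.153, 0.0162]
orientation: [-3.105, -0.48, -0.001]
force: [-0.0, -0.1, 6.8]
opening: 0.0003
gripper_force: 3.3
```

```bash
python3 look.py w6 filter_mid:.016
```

```text
11.25 [0.5088 0.153  0.0162] [ 0.     0.003 -0.004 -0.     0.004 -0.001] [-0.02 -0.06  6.8 ] 0.00031543701310663157
filter_mid lm [([0.5345, 0.1627, 0.0115], 0.57)]
  reg 0.69 5579 [278.3 219.3 278.5 222.2  45.2] [0.5349 0.1612 0.016 ] [0.5366 0.1619 0.016 ]
  reg 0.46 102320 [259.5 164.5 274.  119.4 298.9] [0.5871 0.1802 0.016 ] [0.5628 0.1807 0.016 ]
```

play_rows:
  increments: "-2 0 0 0 1; -5 0 0 0 1; -9 0 0 0 1; -13 0 0 0 1; -16 0 0 0 1; -18 0 0 0 1; -20 0 0 0 1; -20 0 0 0 1; -20 0 -1 0 1; -20 0 -5 0 1; -20 0 -20 0 1; -20 0 -50 0 1; -20 0 -70 0 1; -20 0 -90 0 -0.6; -20 0 -90 0 -0.6; -20 0 -90 0 -0.6; -20 0 -90 0 -0.6"

```text
t: 13.1
tool_pos: [0.489, 0.1468, 0.1049]
orientation: [3.105, 0.479, -0.003]
force: [0.1, 0.9, -0.2]
opening: 0.0277
gripper_force: 0.0
```

```bash
python3 look.py w7 filter_mid:.016 big_a_mid:.016
```

```text
13.1 [0.489  0.1468 0.1049] [ 0.001  0.009  0.004 -0.001 -0.001  0.001] [ 0.12  0.85 -0.16] 0.02771120797543091
filter_mid lm [([0.5153, 0.1514, 0.0105], 0.93)]
  reg 0.83 2875 [278.6 187.8 278.6 187.8  30.5] [0.5147 0.1549 0.016 ] [0.5148 0.155  0.016 ]
  reg 0.28 1214 [278.4 188.4 278.4 188.5  19.9] [0.5141 0.1549 0.016 ] [0.5142 0.1549 0.016 ]
big_a_mid lm [([0.6092, 0.2483, 0.0108], 0.79)]
  reg 0.84 5409 [202.   32.  199.   27.4  47.7] [0.6096 0.245  0.016 ] [0.6074 0.2423 0.016 ]
```

View pics/w7.png

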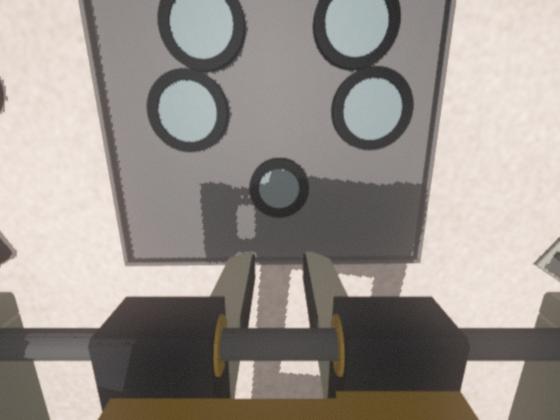

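The filter lies clear at (279,188), with the four big ones undisturbed above it. I go above it with the fingers open.

```bash
python3 -c "
from h import *
print(shift([.5144,.1549,.035]),yawto(107.5))"
```

```text
[26.5 -0.1 70. ] 0.05654625302480554
```

play_rows:
  increments: "26.5 0 0 0 -0.6; 26.5 0 30 0 -0.6; 26.5 0 60 0 -0.6; 26.5 0 70 0 -0.6; 26.5 0 70 0 -0.6; 26.5 0 70 0 -0.6"

```text
t: 13.95
tool_pos: [0.5155, 0.155, 0.0368]
orientation: [-3.105, -0.479, -0.001]
force: [0.6, -0.4, -0.0]
opening: 0.0747
gripper_force: 0.0
```

```bash
python3 look.py w8 filter_mid:.016; python3 - <<'E'
from h import *
a=load("w8");p,R=tool();print(proj(a,p))
# project rim/glass circles for the assumed centre
im=cv2.imread("pics/w8.png")
for r,z,c in((.025,.016,(0,255,0)),(.017,.016,(0,0,255))):
    pts=[proj(a,[.5144+r*np.cos(t),.1549+r*np.sin(t),z]) for t in np.linspace(0,2*np.pi,60)]
    cv2.polylines(im,[np.int32(np.array(pts)*16)],True,c,1,shift=4)
cv2.imwrite("pics/w8c.png",cv2.resize(im[180:340,180:380],None,fx=3.5,fy=3.5))
E
```

```text
13.95 [0.5155 0.155  0.0368] [-0.002 -0.02  -0.019  0.    -0.001  0.   ] [ 0.6  -0.45 -0.01] 0.07466672400466358
filter_mid lm [([0.5171, 0.1516, 0.0142], 0.58)]
  reg 0.7 4591 [278.3 251.  278.3 251.3  38.8] [0.5163 0.1553 0.016 ] [0.5165 0.1554 0.016 ]
[278.55551371 266.24358893]
```

View pics/w8c.png

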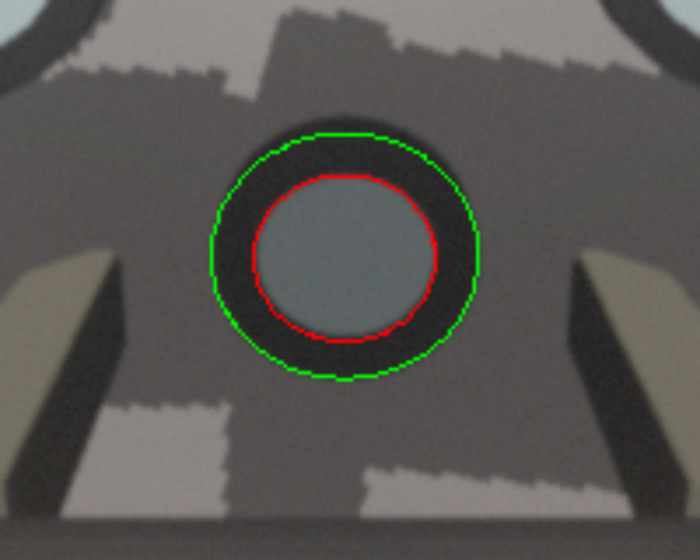

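The overlay fits the rim at (0.5144, 0.1549), centred between the fingers. I descend to grasp height.

play_rows:
  increments: "-0.5 0 10 0 -0.6; -0.5 0 18 0 -0.6; -0.5 0 22 0 -0.6; -0.5 0 22 0 -0.6; -0.5 0 22 0 -0.6; -0.5 0 22 0 -0.6"

```text
t: 14.7
tool_pos: [0.5149, 0.1548, 0.0142]
orientation: [-3.105, -0.479, -0.001]
force: [-0.3, 0.3, -0.3]
opening: 0.0744
gripper_force: 0.0
```

```bash
python3 -c "
from h import *
for i in range(4):
    s=robot.read_state(); print(s['t'],s['tool_pos'].round(4),s['force'].round(2)); robot.read_camera('top')
print(shift([.5144,.1549,.012]))"
```

```text
14.7 [0.5149 0.1548 0.0142] [-0.31  0.29 -0.28]
14.75 [0.5149 0.1549 0.0143] [-0.04 -0.13 -0.04]
14.8 [0.5149 0.1549 0.0143] [ 0.41 -0.49 -0.24]
14.85 [0.5149 0.1549 0.0143] [-0.05 -0.13  0.59]
[-0.4 -0.2  2.2]
```

play_rows:
  increments: "-0.4 0 1.5 0 -0.6; -0.4 0 2.3 0 -0.6; -0.4 0 2.3 0 -0.6; -0.4 0 2.3 0 0.3; -0.4 0 2.3 0 0.3; -0.4 0 2.3 0 0.3; -0.4 0 2.3 0 0.3; -0.4 0 2.3 0 0.3; -0.4 0 2.3 0 0.3; -0.4 0 2.3 0 0.3"
  force: 15

```text
t: 15.9
tool_pos: [0.5143, 0.1547, 0.0117]
orientation: [3.105, 0.48, 0.0]
force: [-0.4, 0.2, 0.4]
opening: 0.0486
gripper_force: 15.0
```

```bash
python3 look.py w9 filter_mid:.016
```

```text
15.9 [0.5143 0.1547 0.0117] [ 0.001 -0.001 -0.001 -0.002  0.     0.001] [-0.4   0.24  0.36] 0.04862015927926506
filter_mid lm [([0.5157, 0.1537, 0.016], 0.91)]
  reg 0.8 5664 [278.3 266.4 278.2 267.4  43.7] [0.5157 0.1553 0.016 ] [0.5164 0.1554 0.016 ]
```

play_rows:
  increments: "0 0 -3 0 0.3; 0 0 -8 0 0.3; 0 0 -16 0 0.3; 0 0 -26 0 0.3; 0 0 -40 0 0.3; 0 0 -60 0 0.3; 0 0 -80 0 0.3; 0 0 -100 0 0.3; 0 0 -120 0 0.3; 0 0 -140 0 0.3; 0 0 -160 0 0.3; 0 0 -180 0 0.3; 0 0 -195 0 0.3; 0 0 -200 0 0.3; 0 0 -200 0 0.3"

```text
t: 17.55
tool_pos: [0.5147, 0.1548, 0.2128]
orientation: [-3.105, -0.479, -0.003]
force: [0.0, 0.9, -0.9]
opening: 0.0487
gripper_force: 15.0
```

```bash
python3 look.py w10 filter_mid:.216; python3 -c "
from h import *
print(shift([.4826,-.1855,.21]))"
```

```text
17.55 [0.5147 0.1548 0.2128] [ 0.002  0.018  0.029 -0.001 -0.015 -0.   ] [ 0.01  0.91 -0.86] 0.04868098727023479
filter_mid lm [([0.5128, 0.1555, 0.2151], 0.9)]
  reg 0.83 5711 [278.4 266.2 278.1 267.   43.6] [0.5159 0.1554 0.216 ] [0.5164 0.1555 0.216 ]
  reg 0.66 895 [440.6   9.1 442.5   1.5  25.5] [0.6636 0.1251 0.216 ] [0.6607 0.1245 0.216 ]
[-132.1  314.9    0.6]
```

play_rows:
  increments: "-4 9 0 0 0.3; -12 28 0 0 0.3; -24 57 0 0 0.3; -36 86 0 0 0.3; -48 115 0 0 0.3; -60 144 0 0 0.3; -72 173 0 0 0.3; -84 202 0 0 0.3; -96 231 0 0 0.3; -108 258 0 0 0.3; -118 281 0 0 0.3; -126 300 0 0 0.3; -130 310 0 0 0.3; -132 315 0 0 0.3; -132 315 0 0 0.3; -132 315 0 0 0.3"

```text
t: 19.3
tool_pos: [0.4835, -0.1848, 0.2115]
orientation: [-3.104, -0.48, 0.0]
force: [-0.0, -0.6, -0.6]
opening: 0.049
gripper_force: 15.0
```

```bash
python3 look.py w11 filter_mid:.216 seat:.127 holder:.133
```

```text
19.3 [ 0.4835 -0.1848  0.2115] [ 0.009 -0.005  0.     0.    -0.     0.002] [-0.03 -0.6  -0.59] 0.049019952583754564
filter_mid lm [([0.4827, -0.1853, 0.2113], 0.94), ([0.5955, 0.1071, 0.0094], 0.56), ([0.4843, -0.1833, 0.2037], 0.51), ([0.4969, -0.4241, -0.0011], 0.49)]
  reg 0.64 5745 [278.3 266.7 278.5 266.6  43.7] [ 0.4856 -0.184   0.216 ] [ 0.4855 -0.1839  0.216 ]
seat lm [([0.5627, -0.1644, 0.1304], 0.77)]
  reg 0.67 6602 [279.8 121.  280.2 121.2  46.9] [ 0.5607 -0.1614  0.127 ] [ 0.5607 -0.1611  0.127 ]
  reg 0.66 1613 [548.6  73.  558.5  70.5  41.5] [ 0.6568 -0.3453  0.127 ] [ 0.6531 -0.3393  0.127 ]
holder lm [([0.5604, -0.1606, 0.1224], 0.8)]
  reg 0.97 6567 [279.9 121.2 278.2 121.2  47. ] [ 0.5603 -0.1599  0.133 ] [ 0.5607 -0.1612  0.133 ]
  reg 0.95 1569 [548.9  73.1 558.5  70.   41. ] [ 0.6548 -0.3407  0.133 ] [ 0.651  -0.3352  0.133 ]
```

View pics/w11.png

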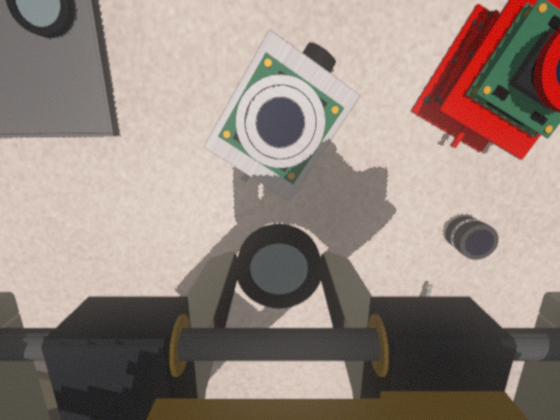

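The picture shows the silver holder at (280,121) with its bore as a dark circle, and the filter held level at (278,267). I fit circles to both.

```bash
cat > fit.py <<'E'
from h import *
from scipy.optimize import minimize
def fit(n,c0,z,radii,ang=(0,360)):
    """centre maximising image gradient along projected circles"""
    C=load(n); g=cv2.GaussianBlur(cv2.cvtColor(cv2.imread(f"pics/{n}.png"),cv2.COLOR_BGR2GRAY).astype(np.float32),(0,0),1.0)
    th=np.radians(np.linspace(*ang,120))
    def samp(c,r):
        P=np.c_[c[0]+r*np.cos(th),c[1]+r*np.sin(th),np.full(len(th),z)]
        q=(C[0]@(C[1]@P.T+C[2][:,None])); q=(q[:2]/q[2]).astype(np.float32)
        return cv2.remap(g,q[0][None],q[1][None],cv2.INTER_LINEAR)[0]
    def cost(c): return -sum(s*(samp(c,r+.0008)-samp(c,r-.0008)).mean() for r,s in radii)
    G=[(cost((c0[0]+a,c0[1]+b)),a,b) for a in np.arange(-.005,.0051,.0005) for b in np.arange(-.005,.0051,.0005)]
    _,a,b=min(G); m=minimize(cost,(c0[0]+a,c0[1]+b),method="Nelder-Mead",options=dict(initial_simplex=[(c0[0]+a,c0[1]+b),(c0[0]+a+.0004,c0[1]+b),(c0[0]+a,c0[1]+b+.0004)]))
    return m.x.round(4),round(-m.fun,1)
E
python3 - <<'E'
from fit import *
p=(.4835,-.1848)
print("filter outer",fit("w11",p,.2158,[(.025,1)],(90,300)),"glass",fit("w11",p,.2158,[(.017,-1)]),fit("w11",p,.2128,[(.017,-1)]))
c=(.5605,-.1612)
for z in(.133,):
  print(z,"outer",fit("w11",c,z,[(.0335,-1)]),"bore",fit("w11",c,z,[(.027,-1)]),"+",fit("w11",c,z,[(.027,1)]))
im=cv2.imread("pics/w11.png");cv2.imwrite("pics/w11c.png",np.hstack([cv2.resize(im[66:176,225:335],(400,400),interpolation=2),cv2.resize(im[210:320,225:335],(400,400),interpolation=2)]))
E
```

```text
filter outer (array([ 0.4832, -0.1848]), np.float64(57.7)) glass (array([ 0.484 , -0.1846]), np.float64(22.2)) (array([ 0.4825, -0.185 ]), np.float64(25.4))
0.133 outer (array([ 0.5596, -0.1616]), np.float64(50.4)) bore (array([ 0.5655, -0.1582]), np.float64(13.3)) + (array([ 0.5599, -0.1615]), np.float64(15.3))
```

View pics/w11c.png

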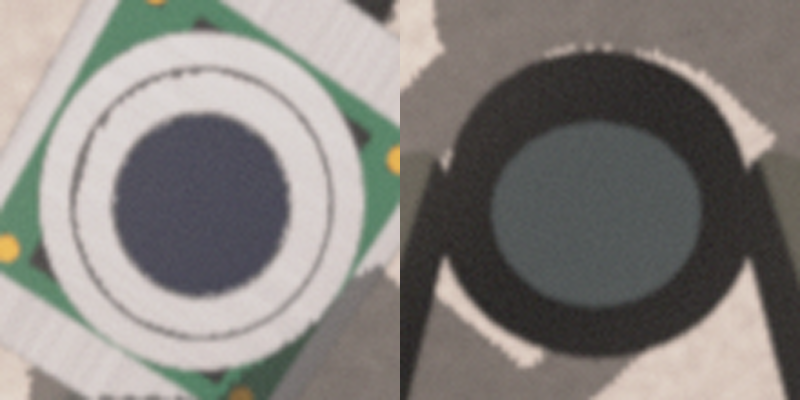

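The left crop shows the holder ring, centred and sharp; the right shows the filter level between the pads. The fit puts the holder at (0.5597, -0.1615) and the filter at (0.4832, -0.1848). I hover just above the bore next.

```bash
python3 -c "
from h import *
p,R=tool(); print(p,np.round(R.T@np.array([.0765,.0233,.152-p[2]])*1000,1),yawto(107.5))"
```

```text
[ 0.48354545 -0.18508091  0.21170859] [80.   0.9 59.7] 0.09607549952789896
```

play_rows:
  increments: "5 0 0 0 0.3; 15 0.3 0 0 0.3; 30 0.5 0 0 0.3; 45 0.7 0 0 0.3; 60 0.9 2 0 0.3; 72 0.9 10 0 0.3; 79 0.9 22 0 0.3; 80 0.9 35 0 0.3; 80 0.9 48 0 0.3; 80 0.9 56 0 0.3; 80 0.9 59.7 0 0.3; 80 0.9 59.7 0 0.3; 80 0.9 59.7 0 0.3; 80 0.9 59.7 0 0.3"

```text
t: 21.05
tool_pos: [0.5604, -0.1625, 0.1529]
orientation: [3.104, 0.479, 0.002]
force: [-0.0, 0.4, 0.6]
opening: 0.0487
gripper_force: 15.0
```

```bash
python3 look.py w12 filter_mid:.16; python3 - <<'E'
from fit import *
p,R=tool();print(p)
zt=p[2]+.0043
print("filter",fit("w12",p,zt,[(.025,1)],(90,300)),fit("w12",p,zt,[(.025,1)]),"glass",fit("w12",p,zt,[(.017,-1)]))
print("holder outer",fit("w12",(.5597,-.1615),.133,[(.0335,-1)]),fit("w12",(.5597,-.1615),.133,[(.0335,-1)],(-60,90)),fit("w12",(.5597,-.1615),.133,[(.027,1)],(-40,70)))
im=cv2.imread("pics/w12.png");cv2.imwrite("pics/w12c.png",cv2.resize(im[190:340,180:380],(800,600),interpolation=2))
E
```

```text
21.05 [ 0.5604 -0.1625  0.1529] [ 0.001  0.001 -0.     0.002 -0.003  0.002] [-0.04  0.43  0.62] 0.048682419683400216
filter_mid lm [([0.563, -0.1639, 0.1551], 0.72)]
  reg 0.93 5886 [278.4 266.4 278.6 266.7  44.1] [ 0.5637 -0.1614  0.16  ] [ 0.5639 -0.1613  0.16  ]
[ 0.5602875  -0.16233977  0.15259505]
filter (array([ 0.5601, -0.1625]), np.float64(56.3)) (array([ 0.5602, -0.1624]), np.float64(36.6)) glass (array([ 0.5607, -0.1624]), np.float64(23.5))
holder outer (array([ 0.5606, -0.1615]), np.float64(7.3)) (array([ 0.5601, -0.1617]), np.float64(22.0)) (array([ 0.5537, -0.1645]), np.float64(42.1))
```

View pics/w12c.png

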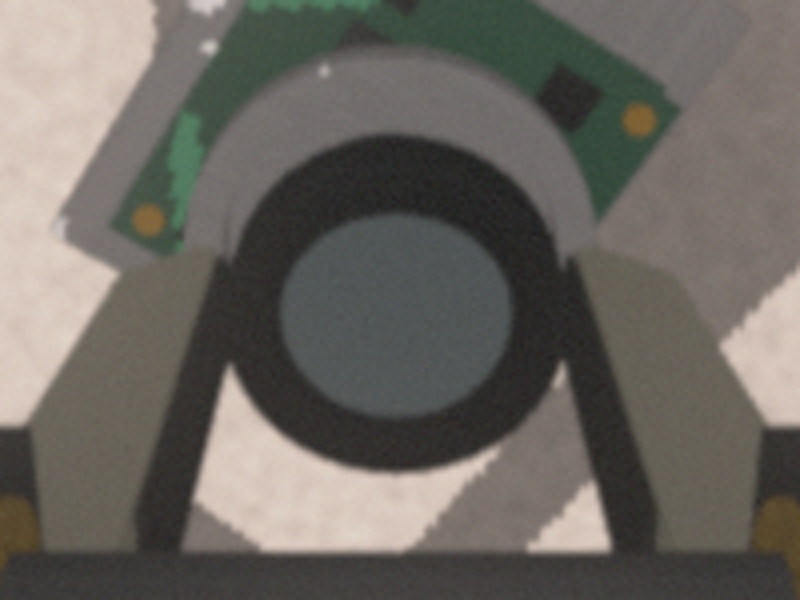

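The crop shows the filter hovering over the cup, with a slightly wider ring showing on its left. So I shift 0.9 mm towards tool -y and lower step by step.

play_rows:
  increments: "0 -0.9 2 0 0.3; 0 -0.9 5 0 0.3; 0 -0.9 8 0 0.3; 0 -0.9 10 0 0.3; 0 -0.9 11 0 0.3; 0 -0.9 11 0 0.3; 0 -0.9 11 0 0.3"

```text
t: 21.9
tool_pos: [0.5597, -0.1613, 0.141]
orientation: [-3.105, -0.479, -0.0]
force: [-0.2, 0.0, -0.1]
opening: 0.0485
gripper_force: 15.0
```

play_rows:
  increments: "0 0 0.5 0 0.3; 0 0 1 0 0.3; 0 0 1.5 0 0.3; 0 0 2 0 0.3; 0 0 2 0 0.3; 0 0 2 0 0.3"

```text
t: 22.5
tool_pos: [0.5597, -0.1613, 0.139]
orientation: [-3.105, -0.479, 0.0]
force: [-0.8, -0.2, -0.8]
opening: 0.0489
gripper_force: 15.0
```

play_rows:
  increments: "0 0 0.5 0 0.3; 0 0 1 0 0.3; 0 0 1.5 0 0.3; 0 0 2 0 0.3; 0 0 2 0 0.3; 0 0 2 0 0.3"

```text
t: 23.1
tool_pos: [0.5597, -0.1613, 0.1369]
orientation: [-3.105, -0.48, 0.0]
force: [0.0, 1.2, -0.4]
opening: 0.0487
gripper_force: 15.0
```

play_rows:
  increments: "0 0 0.5 0 0.3; 0 0 1 0 0.3; 0 0 1.5 0 0.3; 0 0 1.5 0 0.3; 0 0 1.5 0 0.3"

```text
t: 23.6
tool_pos: [0.5597, -0.1613, 0.1354]
orientation: [-3.105, -0.479, 0.0]
force: [0.4, -0.7, -0.5]
opening: 0.0489
gripper_force: 15.0
```

play_rows:
  increments: "0 0 0.4 0 0.3; 0 0 0.4 0 0.3; 0 0 0.4 0 0.3"

```text
t: 23.9
tool_pos: [0.5597, -0.1613, 0.135]
orientation: [-3.105, -0.479, 0.0]
force: [-0.1, 0.3, -0.5]
opening: 0.0488
gripper_force: 15.0
```

play_rows:
  increments: "0 0 0.3 0 0.3; 0 0 0.3 0 0.3; 0 0 0.3 0 0.3"

```text
t: 24.2
tool_pos: [0.5597, -0.1613, 0.1348]
orientation: [3.105, 0.479, -0.0]
force: [0.6, -0.6, -0.3]
opening: 0.0485
gripper_force: 15.0
```

play_rows:
  increments: "0 0 0.3 0 0.3; 0 0 0.3 0 0.3; 0 0 0.3 0 0.3"

```text
t: 24.5
tool_pos: [0.5598, -0.1613, 0.1347]
orientation: [3.105, 0.479, 0.0]
force: [-1.5, 0.6, 2.2]
opening: 0.0489
gripper_force: 15.0
```

play_rows:
  increments: "0 0 0.2 0 0.3; 0 0 0.2 0 0.3; 0 0 0.2 0 0.3"

```text
t: 24.8
tool_pos: [0.5598, -0.1614, 0.1347]
orientation: [3.105, 0.479, 0.0]
force: [-2.4, -0.4, 6.2]
opening: 0.0483
gripper_force: 15.0
```

It is seated at the expected height. I relax the force, let go and rise.

play_rows:
  increments: "0 0 -0.25 0 0.3; 0 0 -0.25 0 0.3; 0 0 -0.25 0 -0.4; 0 0 -0.25 0 -0.4; 0 0 -0.25 0 -0.4; 0 0 -0.25 0 -0.4; 0 0 -0.25 0 -0.4; 0 0 -0.25 0 -0.4; 0 0 -3 0 -0.4; 0 0 -10 0 -0.4; 0 0 -30 0 -0.4; 0 0 -60 0 -0.4; -30 0 -80 0 -0.4; -60 0 -80 0 -0.4; -80 0 -80 0 -0.4; -80 0 -80 0 -0.4; -80 0 -80 0 -0.4"

```text
t: 26.5
tool_pos: [0.4837, -0.1856, 0.2151]
orientation: [3.104, 0.478, 0.002]
force: [0.2, -0.1, 0.0]
opening: 0.0652
gripper_force: 0.0
```

```bash
python3 look.py w13 filter_mid:.139 holder:.133; python3 - <<'E'
from fit import *
c=(.5598,-.1614)
print("filter",fit("w13",c,.139,[(.025,1)]),"cup",fit("w13",c,.133,[(.0335,-1)]))
im=cv2.imread("pics/w13.png");cv2.imwrite("pics/w13c.png",cv2.resize(im[50:200,180:380],(800,600),interpolation=2))
E
```

```text
26.5 [ 0.4837 -0.1856  0.2151] [ 0.013  0.024 -0.013  0.003 -0.005  0.003] [ 0.18 -0.06  0.04] 0.06523666609827924
filter_mid lm [([0.5604, -0.1623, 0.1352], 0.57)]
  reg 0.97 3667 [278.  122.5 278.1 122.4  35. ] [ 0.5601 -0.161   0.139 ] [ 0.56  -0.161  0.139]
  reg 0.21 2092 [44.  16.1 40.5 10.1 35. ] [0.5809 0.0134 0.139 ] [0.578  0.0108 0.139 ]
holder lm []
  reg 0.82 2620 [278.9 120.2 278.9 121.5  45.8] [ 0.5608 -0.1614  0.133 ] [ 0.5617 -0.1611  0.133 ]
  reg 0.56 2167 [545.8  72.5 557.5  69.   44. ] [ 0.6569 -0.3433  0.133 ] [ 0.6523 -0.3364  0.133 ]
filter (array([ 0.5594, -0.1605]), np.float64(53.2)) cup (array([ 0.5598, -0.1615]), np.float64(46.0))
```

View pics/w13c.png

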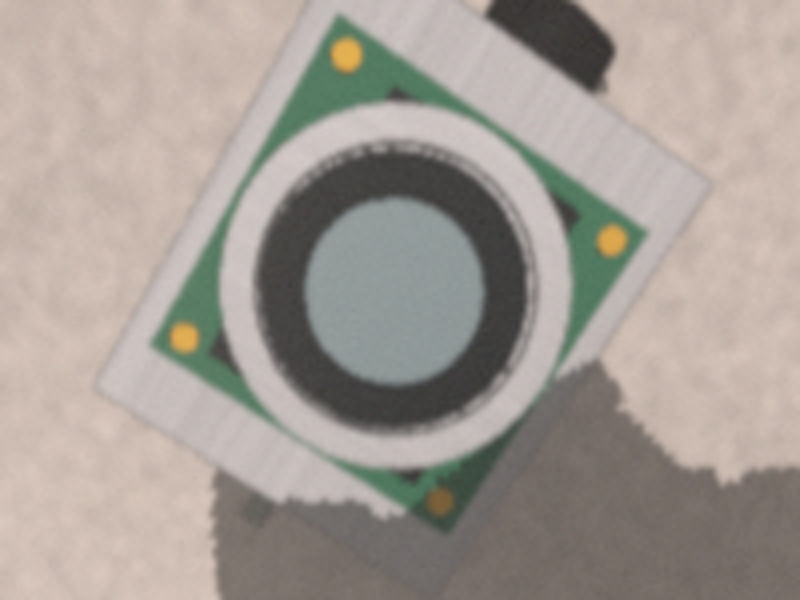

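The crop shows the filter seated level in the bore, within about 1 mm of the cup's centre (395,290), with the gap visible all round. The gripper is clear, so I hand it in.

```bash
python3 -c "
from h import *
print(robot.close_job())"
```

```text
the job is handed in; nothing more can be done
None
```

The small filter was slid clear at roughly 5–7 N and now lies flat in the camera's holder, about 1 mm off centre by the last wrist image; the gripper is clear and I handed the job in after about 27 s, but no verdict came back.

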